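Pin the load lever and grease its bearing

TASK

Lock the hardness tester's load lever first: take the clevis pin from its rack, push it down through the fork and the lever's eye until its collar rests on the fork, and let it go. Then take the push-type grease coupler out of its cup, press it squarely onto the tilted grease nipple until it snaps over the head, and keep pushing it fully home against its spring; finish while still gripping it and holding it pressed home, with the pin still in place and the test block, the oil bottle and the spanner left alone.

Things in the scene. Friction and masses are not known exactly. Their poses are not given: they have to be found in the camera images.
- pin: Steel clevis pin standing upright in the grey rack at the start. Origin at the centre of the shank's lower end, z up along the pin. Shank 10 mm dia, 50 mm long, with a 3 mm chamfer at the end; then a collar 22 mm dia from z = 50 to 54 mm; then a dark square grip 18 x 18 mm, faces across the pin's x and y axes, from z = 54 to 88 mm. 70 g.
- pin_seat (a point): Point on the pin's axis in the plane of the collar's underside (50 mm above its lower end). With the pin home it coincides with fork_hole.
- fork_hole (a point): Centre of the vertical 13 mm hole at the top face of the fork's upper plate, 88 mm above the table. A pin pushed straight down here goes through the upper plate, the lever's eye (12 mm thick, 13 mm hole, already in line) and the lower plate, with free space below.
- coupler: Push-type grease coupler, 105 mm long, 0.3 kg, standing mouth down in the cup at the start. Origin at the centre of the mouth, z along its axis towards the grip. Round steel body 34 mm dia, z = 0 to 52 mm; black square grip 26 x 26 mm, faces across its x and y, z = 52 to 105 mm. Bore 18.6 mm dia, 23 mm or wider in the first 3 mm. Round inside: any turn about its axis fits.
- plunger (a joint): How far the sprung brass plunger in the bore (face 20 mm deep) is pushed in, m: 0 free, 0.012 with the coupler fully home on the nipple; it pushes back with about 2 N at 0, 10 N at 0.012. Before it, three sprung balls give roughly 7 to 12 N of resistance and snap under the nipple's head when the head's top is about 22 mm deep.
- nipple: Steel button-head grease nipple on the lever's grey block, leaning 25 degrees from vertical, roughly to the robot. Origin: centre of the head's top; z outwards along its axis. Head 16 mm dia, 10 mm high, 45 degree chamfers, flat top 6 mm; neck 10 mm; flat collar 34 mm dia, face 32 mm below the origin along the axis: the coupler's mouth lands there when fully home. Unpinned, the lever swings aside.
- rack: Grey block 55 x 55 x 55 mm fixed to the bench, origin at the centre of its underside; the pin stands in its hole with the collar resting on the top.
- cup: Grey round cup on a 70 x 70 mm foot, fixed to the bench, 48 mm outer dia, 39 mm inner, rim 30 mm high, floor 5 mm above the table on which the coupler's mouth stands; origin at the centre of its underside.
- test_block: Bystander: steel hardness reference disc, 64 mm dia, 14 mm high, on the bench; origin at the centre of its underside.
- oil_bottle: Bystander: small white oil bottle, 48 mm dia, 110 mm high, upright; origin at the centre of its underside.
- spanner: Bystander: flat spanner 160 mm long lying on the bench nearest the robot; origin at its middle.
- fixture: White service plate 130 x 310 x 14 mm fixed to the bench, origin at the centre of its underside, long side along its y. At +y 90 mm stands the fork: two level steel plates 44 x 44 x 10 mm, tops at 88 and 54 mm; nothing at the fork is higher than 88 mm. At -y 90 mm is the lever's pivot, with a grey bearing block 56 mm wide, top at 85 mm; the nipple's head on it reaches 128 mm.
Not all that is in view belongs to the job. Leave any blue or purple look-alike of the coupler alone.

How it is judged:
On the way, in this order (a step that is already met when the one before it is completed fails the run):
1. the pin is through fork and lever eye, collar on the fork, and released (distance between pin_seat and fork_hole below 0.005 m and angle between pin's own z axis and vertical below 0.1 rad and contact force between each of the arm, the fingers and pin below 0.3 N), for 0.2 s.
2. the coupler has snapped over the nipple's head and is held pressed home, square to it (z of coupler in the frame of nipple below -0.027 m and angle between the z axis of coupler and the z axis of nipple, either way round below 0.12 rad and value of joint plunger above 0.007 m and contact force between the fingers and coupler above 3 N), for 0.5 s.
At the end, for the whole second after the job is handed in: Pin in the fork, collar within 5 mm of the hole; coupler on the nipple within 0.12 rad and 5 mm of its axis, mouth 27 mm or more past the head top, plunger in by over 7 mm, over 4 N on the nipple, gripped and still (all of step 2 and distance between pin_seat and fork_hole below 0.005 m and angle between pin's own z axis and vertical below 0.1 rad and x of coupler in the frame of nipple between -0.005 and 0.005 m and y of coupler in the frame of nipple between -0.005 and 0.005 m and contact force between coupler and nipple above 4 N and linear speed of coupler below 0.02 m/s); the arm keeps its last pose, push and grip.
It fails at once if the test block was pushed away (distance of test_block from where it was at the start of the episode above 0.02 m).
It fails at once if the oil bottle was pushed away (distance of oil_bottle from where it was at the start of the episode above 0.02 m).
It fails at once if the spanner was pushed away (distance of spanner from where it was at the start of the episode above 0.02 m).
It also fails if it takes over 58 s, if anything falls off the work surface, if the arm or the gripper's body presses on something with over 40 N, if the wrist force passes 120 N, or if a joint passes its speed limit or range.

ROBOT

A 7-joint arm with a two-finger parallel gripper is mounted at the origin on the work surface. World frame = base frame: x ahead of the robot, y to its left, z up, the work surface at z = 0. Lengths are in m, angles in rad, forces in N, time in s.
With the tool pointing down it reaches from about 0.425 to 0.875 m from the base axis. Payload 4.7 kg.
Tool frame: the origin (TCP) lies midway between the tips of the shut fingers; the grasp point (between the pads) lies 19 mm behind it; z points along the fingers, y is the line along which they close (so a half turn about z gives the same grasp; the last joint's range is limited). The gripper opens to 85 mm and grips with 20 to 120 N. Pads are 22 mm wide; open, the fingers measure 114 mm over their backs; the gripper's body (76 mm by 85 mm) begins 54 mm behind the grasp point. The pads swing forward as they close: fully open they stand 13 mm farther back than shut.
Start: joints at [1.292, 0.321, -0.07, 1.45, 0.023, 1.371, -0.057], TCP at [0.188, -0.622, 0.231] pointing down, gripper open.
Joint ranges: [-2.86, 2.86], [-0.3, 2.09], [-1.38, 1.24], [0.06, 2.45], [-1.56, 4.7], [0.09, 2.05], [-2.69, 2.69]. Speed limits (rad/s): [2.57, 2.57, 3.14, 3.14, 3.14, 3.14, 3.14].

INTERFACE

Orientations are given as a unit quaternion [x, y, z, w].
In Python, from station import sensors, eyes, sign_off gives the robot as it stands.
- The arm moves only by the shell command python3 -m creep 'ROWS' [OPENING]. ROWS is JSON, a list of rows, each a list of 2 entries, a list of its own where there are three numbers: the shift along the tool's x, y, z in mm, then the turn about the tool's z in rad. A call has 1 to 12 rows; each row is the pose to reach, as a shift and turn from the pose commanded when the call began, along the tool's axes at that moment; what a row does not reach only later rows make up. A row lasts 1/10 s, in which the tool goes at most 50 mm and 8.59 degrees, less where a joint would pass 70% of its speed; a pose out of reach is approached as far as the arm can. A call with a gripper value outside its range is refused whole. OPENING is the finger opening in mm, from 0 to 85.4, set as the call begins (- or left out, the last holds). The fingers move at their own pace and stop on an object; the grip force is fixed at half the most. Time passes only in rows, so rows that repeat a pose let the fingers close. It gives the time, the measured TCP pose, the force, the opening and the grip force at its end, in the units of the state.
- sensors.read_state(): the state, without advancing time (a new reading comes with each control period).
- eyes.get_image(name): name is "scene" or "top" or "wrist"; returns (picture, depth): 420x560x3 uint8, red, green, blue; 420x560 float32, m along the optical axis (not along the pixel's ray), 0 where there is no reading.
- eyes.camera_params(name): a dict with "fx", "fy", "cx", "cy" (pixels), "rvec" (rotation vector, rad) and "tvec" (3), from world to camera coordinates, as OpenCV has them. Camera axes: x right, y down, z forward; pixel columns grow to the right and rows downward; lengths in m; the calibration is good to about 2 mm. A picture is of the moment at which its call begins: read the wrist's pose just before it. camera_params takes no time and is no camera call; for the wrist camera it gives the pose at the moment of the call.
- sign_off(): hands the job in; it is judged then, once.
Trained networks look in the newest picture that a camera, given by its name, has taken for a name from the list of things; names that differ only in an ending like _2 or _b are one class to them, and where a whole thing is asked for, a point or a joint stands for the part that bears it (a point fixed in the world has none). Each returns a list of dicts, best first, with "confidence" (0 to 1); they miss things now and then, are a little off and sometimes report something else, mostly with a low value. They report only what shows in the picture. A call takes as long as a camera call. They do not tell look-alikes from the thing itself.
- eyes.boxes_of(camera, thing): "rect" ([centre column, centre row, width, height] in pixels, round what is visible of it).
- eyes.landmark_of(camera, thing): "centre" ([column, row] in pixels: a listed point, or the origin of a listed thing).
The state is a dict: "clock": time; "joint_positions": joint angles; "qvel": joint speeds; "joint_efforts": joint torques, N m; "tool_pos": TCP position; "tool_rot": TCP orientation; "contact_force": force on the tool from outside, world axes, zero at the start; "moment": the same for the moment, N m; "finger_gap": finger opening in m; "finger_force": force on a finger pad.
Only numpy, scipy, OpenCV 4.12 (cv2) and the standard library are available. Lean on these libraries where they do the work, as an engineer would, in place of code of your own. Each camera call takes 0.05 s, during which the arm holds its last target. There are 200 camera calls.

## Working session

There is one attempt and no reset: what is moved stays moved. The work goes in short steps, Python scripts to look and compute and a shell command to move; the robot and the scene stay as the last step left them, time stands still between calls to the robot, and variables do not carry over. Pictures are saved under pics/ and viewed, at most 15 in all, crops included, and the job is handed in when it is done.

```bash
ls; mkdir -p pics
cat > h.py <<'E'
import numpy as np,cv2
from station import sensors,eyes
from scipy.spatial.transform import Rotation as R
def cam(n):
    p=eyes.camera_params(n);K=np.array([[p['fx'],0,p['cx']],[0,p['fy'],p['cy']],[0,0,1]])
    return K,R.from_rotvec(np.ravel(p['rvec'])).as_matrix(),np.ravel(p['tvec'])
def back(c,px,z=None,d=None):
    K,Rm,t=c;r=np.linalg.solve(K,[px[0],px[1],1.]);o=-Rm.T@t
    if d is not None:return Rm.T@(r*d-t)
    w=Rm.T@r;return o+w*(z-o[2])/w[2]
def proj(c,X):
    K,Rm,t=c;q=K@(Rm@np.array(X)+t);return q[:2]/q[2]
E
python3 - <<'E'
from h import *
s=sensors.read_state();print(s['clock'],s['tool_pos'],s['tool_rot'],s['contact_force'],s['finger_gap'])
for n in('scene','top'):
    im,d=eyes.get_image(n);cv2.imwrite(f'pics/{n}0.png',im[:,:,::-1]);np.save(n+'d.npy',d);c=cam(n);print(n,-c[1].T@c[2])
    for th in('pin','coupler','nipple','fork_hole','rack','cup','fixture','test_block','oil_bottle','spanner','pin_seat'):
        for r in eyes.landmark_of(n,th)[:3]:
            print(th,np.round(r['centre']),round(r['confidence'],2))
E
```

```text
pics
0.0 [ 0.18742331 -0.6218292   0.23022257] [ 9.89298593e-01  1.45901974e-01 -1.80208541e-04 -9.35293364e-04] [-0.39578199  0.14475567  0.04441474] 0.08550106820017102
scene [ 1.04131007 -0.07855257  0.7643123 ]
pin [135. 225.] 0.55
coupler [372. 197.] 0.86
coupler [404. 186.] 0.86
coupler [416. 204.] 0.62
nipple [256. 236.] 0.92
fork_hole [333. 231.] 0.75
fork_hole [288. 268.] 0.36
rack [137. 227.] 0.79
cup [370. 194.] 0.72
fixture [289. 268.] 0.76
fixture [412. 275.] 0.52
test_block [137. 344.] 0.89
oil_bottle [412. 277.] 0.83
spanner [242. 179.] 0.6
pin_seat [370. 196.] 0.55
pin_seat [130. 211.] 0.54
top [0.42441206 0.03792072 1.07627416]
pin [400. 252.] 0.51
coupler [164. 195.] 0.87
coupler [178. 233.] 0.57
coupler [143. 214.] 0.55
nipple [298. 174.] 0.76
fork_hole [237. 175.] 0.81
rack [397. 250.] 0.73
rack [179. 234.] 0.52
cup [180. 235.] 0.85
fixture [275. 177.] 0.9
test_block [394. 142.] 0.69
oil_bottle [178. 149.] 0.73
spanner [287. 280.] 0.82
pin_seat [404. 250.] 0.6
```

View pics/scene0.png

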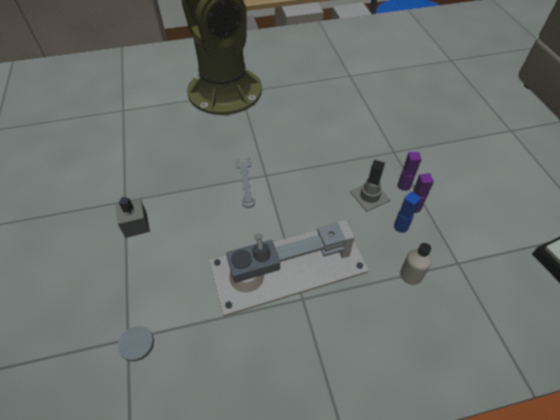

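View pics/top0.png

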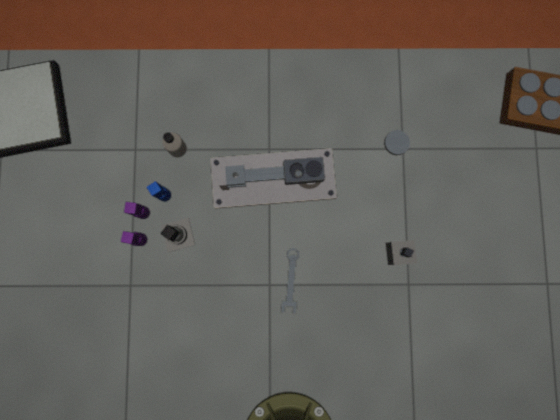

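Run:
```python
from h import *
c=cam('top');s=cam('scene');D=np.load('topd.npy')
def p(n,px,z):
    b=back(c,px,z); print(n,np.round(b,4),'scene',np.round(proj(s,b)))
    return b
p('pin top',(407,252),.093);p('rack',(397,250),0);p('coup top',(172,233),.11);p('cup',(180,235),0)
p('fork_hole',(237,175),.088);p('nipple',(298,174),.128);p('fixture',(275,177),0);p('test',(394,142),0);p('bottle',(178,149),0);p('spanner',(287,280),0)
print('scene');
def q(n,px,z): print(n,np.round(back(s,px,z),4))
q('pin top',(126,202),.093);q('rack',(137,227),0);q('cup',(370,194),0);q('fork_hole',(333,231),.088);q('nipple',(256,236),.128);q('fixture',(289,268),0)
st=sensors.read_state();print(R.from_quat(st['tool_rot']).as_matrix().round(4))
print('wristcam',cam('wrist'))
for px in((407,252),(172,233),(237,175),(298,174)):print(back(c,px,d=np.median(D[px[1]-1:px[1]+2,px[0]-1:px[0]+2])).round(4))
```

```text
pin top [ 0.4399 -0.2705  0.093 ] scene [126. 199.]
rack [ 0.4465 -0.275   0.    ] scene [136. 227.]
coup top [0.4845 0.2619 0.11  ] scene [373. 164.]
cup [0.4862 0.2673 0.    ] scene [367. 196.]
fork_hole [0.621  0.1182 0.088 ] scene [328. 233.]
nipple [ 0.6147 -0.0221  0.128 ] scene [257. 234.]
fixture [0.6329 0.0285 0.    ] scene [286. 270.]
test [ 0.7231 -0.2783  0.    ] scene [139. 345.]
bottle [0.707  0.2772 0.    ] scene [409. 275.]
spanner [3.738e-01 2.000e-04 0.000e+00] scene [249. 182.]
scene
pin top [ 0.4477 -0.2697  0.093 ]
rack [ 0.4458 -0.273   0.    ]
cup [0.4812 0.2766 0.    ]
fork_hole [0.6179 0.1294 0.088 ]
nipple [ 0.6194 -0.0256  0.128 ]
fixture [0.6308 0.0366 0.    ]
[[ 0.9574  0.2887 -0.    ]
 [ 0.2887 -0.9574 -0.    ]
 [-0.      0.     -1.    ]]
wristcam (array([[340.55228518,   0.        , 275.69711837],
       [  0.        , 340.55228518, 213.05942734],
       [  0.        ,   0.        ,   1.        ]]), array([[ 2.88381861e-01, -9.57515301e-01, -5.92509268e-04],
       [-9.08456331e-01, -2.73801840e-01,  3.15815843e-01],
       [-3.02560732e-01, -9.05372919e-02, -9.48820321e-01]]), array([-0.65042262, -0.03961743,  0.38097159]))
[ 0.4399 -0.2708  0.0921]
[0.4845 0.2618 0.1104]
[0.6281 0.1211 0.052 ]
[ 0.6151 -0.0222  0.126 ]
```

```bash
python3 -m creep '[[[347,-262,0],0],[[347,-262,0],0],[[347,-262,0],0],[[347,-262,0],0],[[347,-262,0],0],[[347,-262,0],0],[[347,-262,0],0],[[347,-262,0],0],[[347,-262,0],0],[[347,-262,0],0],[[347,-262,0],0]]'
python3 - <<'E'
from h import *
print(sensors.read_state()['tool_pos'])
im,d=eyes.get_image('wrist');cv2.imwrite('pics/w1.png',im[:,:,::-1]);np.save('wd.npy',d)
c=cam('wrist')
for t in('pin','pin_seat','rack'):print(t,[(np.round(r['centre']),round(r['confidence'],2)) for r in eyes.landmark_of('wrist',t)[:2]])
# points near grip top
v,u=np.mgrid[0:420,0:560];K,Rm,t=c
P=((np.dstack([(u-K[0,2])/K[0,0]*d,(v-K[1,2])/K[1,1]*d,d])-t)@Rm)
m=(abs(P[...,2]-.093)<.006)&(np.hypot(P[...,0]-.444,P[...,1]+.271)<.03)
p=P[m];print(len(p),cv2.minAreaRect(p[:,:2].astype('f4')*1000),p.mean(0))
m=(abs(P[...,2]-.055)<.006)&(np.hypot(P[...,0]-.444,P[...,1]+.271)<.06)
p=P[m];print(len(p),cv2.minAreaRect(p[:,:2].astype('f4')*1000))
E
```

```text
clock: 2.3
tool_pos: [0.4445, -0.2708, 0.2315]
tool_rot: [0.989, 0.147, -0.0, 0.0]
contact_force: [0.3, -0.5, -1.0]
finger_gap: 0.0853
finger_force: 0.0
[ 0.4445459  -0.27078626  0.23147189]
pin [(array([277., 181.]), 0.81)]
pin_seat [(array([277., 192.]), 0.85)]
rack []
441 ((441.09381103515625, -275.1424255371094), (18.135986328125, 18.147357940673828), 64.31695556640625) [ 0.44180515 -0.27488595  0.09215604]
2542 ((440.96478271484375, -275.0837707519531), (55.56172561645508, 55.04255294799805), 4.16634464263916)
```

View pics/w1.png

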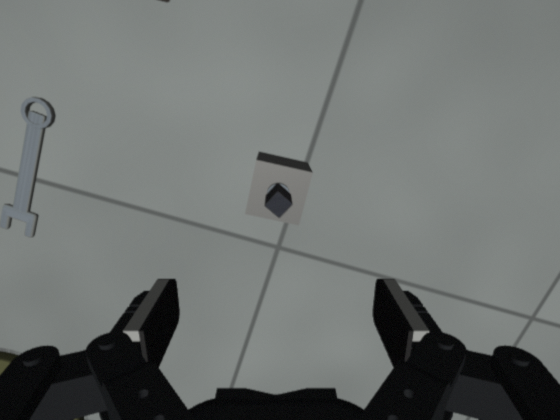

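```bash
python3 -m creep '[[[-4.5,3,20],0.744],[[-4.5,3,40],0.744],[[-4.5,3,60],0.744],[[-4.5,3,80],0.744],[[-4.5,3,100],0.744],[[-4.5,3,120],0.744],[[-4.5,3,150],0.744],[[-4.5,3,168],0.744],[[-4.5,3,168],0.744],[[-4.5,3,168],0.744]]'
python3 -m creep '[[[0,0,0],0],[[0,0,0],0],[[0,0,0],0],[[0,0,0],0],[[0,0,0],0],[[0,0,0],0]]' 10
```

```text
clock: 3.5
tool_pos: [0.4404, -0.2763, 0.0636]
tool_rot: [0.974, -0.224, -0.0, 0.0]
contact_force: [0.5, 0.2, -0.1]
finger_gap: 0.0853
finger_force: 0.0
clock: 4.1
tool_pos: [0.4412, -0.2758, 0.0639]
tool_rot: [0.975, -0.224, 0.0, 0.0]
contact_force: [-0.1, -0.1, 3.7]
finger_gap: 0.0167
finger_force: 58.7
```

```bash
python3 -m creep '[[[0,0,-45],0],[[0,0,-90],0],[[-3,-30,-130],-0.1],[[-53,-416,-130],-0.452],[[-53,-416,-130],-0.452],[[-53,-416,-130],-0.452],[[-53,-416,-130],-0.452],[[-53,-416,-130],-0.452],[[-53,-416,-130],-0.452],[[-53,-416,-130],-0.452],[[-53,-416,-130],-0.452],[[-53,-416,-130],-0.452]]'
python3 -m creep '[[[0,0,0],0],[[0,0,0],0]]'
cat >> h.py <<'E'
def cloud(n='wrist',name=None):
    c=cam(n);im,d=eyes.get_image(n)
    if name:cv2.imwrite(f'pics/{name}.png',im[:,:,::-1])
    v,u=np.mgrid[0:420,0:560];K,Rm,t=c
    P=((np.dstack([(u-K[0,2])/K[0,0]*d,(v-K[1,2])/K[1,1]*d,d])-t)@Rm);P[d==0]=9
    return c,im,P
def rect(P,z,xy,r,tol=.004):
    m=(abs(P[...,2]-z)<tol)&(np.hypot(P[...,0]-xy[0],P[...,1]-xy[1])<r);p=P[m]
    return len(p),(cv2.minAreaRect(p[:,:2].astype('f4')*1000) if len(p)>4 else None),p.mean(0) if len(p) else None
E
python3 - <<'E'
from h import *
print(sensors.read_state()['tool_pos'])
c,im,P=cloud(name='w2');np.save('w2P.npy',P)
for t in('fork_hole','pin','nipple','fixture'):
  for r in eyes.landmark_of('wrist',t)[:2]:
    print(t,np.round(r['centre'],1),round(r['confidence'],2),back(c,r['centre'],z=.088).round(4))
print(rect(P,.088,(.62,.12),.045))
E
```

```text
clock: 5.3
tool_pos: [0.574, 0.1301, 0.1931]
tool_rot: [1.0, 0.005, -0.0, -0.003]
contact_force: [0.5, -0.1, -0.2]
finger_gap: 0.0172
finger_force: 60.4
clock: 5.5
tool_pos: [0.5742, 0.1202, 0.1927]
tool_rot: [1.0, -0.001, -0.001, 0.001]
contact_force: [0.4, -0.9, -1.0]
finger_gap: 0.0172
finger_force: 60.4
[0.5742489  0.12015538 0.19271714]
fork_hole [270.3 145. ] 0.64 [0.626  0.1238 0.088 ]
pin [276.4 232.9] 0.76 [0.5583 0.1194 0.088 ]
pin [271.9 273. ] 0.63 [0.5233 0.1231 0.088 ]
nipple [502.1 170.1] 0.9 [ 0.6076 -0.0462  0.088 ]
nipple [271.2 271.1] 0.47 [0.525  0.1237 0.088 ]
fixture [366.1 126.7] 0.71 [0.6387 0.0562 0.088 ]
fixture [272.2 149. ] 0.59 [0.6232 0.1224 0.088 ]
(4929, ((622.9458618164062, 133.698974609375), (44.255897521972656, 62.157447814941406), 4.420567512512207), array([0.623502  , 0.13318956, 0.08770396]))
```

View pics/w2.png

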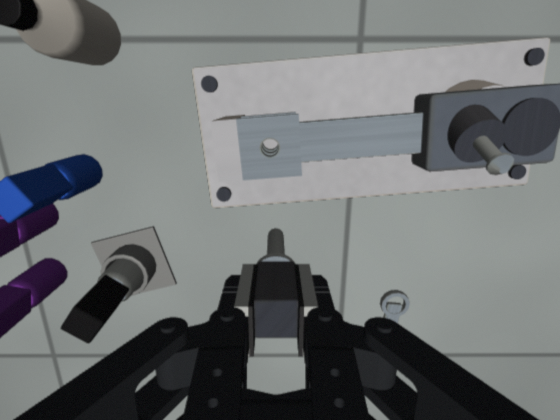

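Run:
```python
from h import *
c=cam('wrist');P=np.load('w2P.npy')
v,u=np.mgrid[0:420,0:560]
m=(P[...,2]<.0855)&(np.hypot(u-270,v-147)<18)
pts=np.array([back(c,(a,b),z=.088)[:2] for a,b in zip(u[m],v[m])])
print(m.sum(),cv2.minEnclosingCircle((pts*1000).astype('f4')),pts.mean(0))
im=cv2.imread('pics/w2.png')
print(rect(P,.2225,(.574,.12),.02,.004))
# shank points 
m=(P[...,2]>.14)&(P[...,2]<.172)&(np.hypot(P[...,0]-.575,P[...,1]-.12)<.02)
p=P[m];print(len(p),p.min(0),p.max(0),p.mean(0))
for a,b in((.138,.145),(.145,.152),(.152,.158)):
  q=p[(p[:,2]>a)&(p[:,2]<b)];print(len(q),q[:,1].mean() if len(q) else '',q[:,0].max() if len(q) else '')
t=im[120:175,235:305];cv2.imwrite('pics/w2c.png',cv2.resize(t,None,fx=8,fy=8,interpolation=cv2.INTER_CUBIC))
```

```text
249 ((624.3980102539062, 125.0965347290039), 6.452073097229004) [0.62432835 0.12515141]
(2393, ((575.6715087890625, 119.98787689208984), (36.58170700073242, 23.380407333374023), 89.54314422607422), array([0.5778874 , 0.11998569, 0.22151345]))
356 [0.57563814 0.11531663 0.1401461 ] [0.58126687 0.12534647 0.17107046] [0.57956082 0.12033096 0.15576251]
49 0.12022644500323645 0.5811831806924852
82 0.12047104962254007 0.5812668689641802
67 0.12046323225822612 0.5810807528462371
```

View pics/w2c.png

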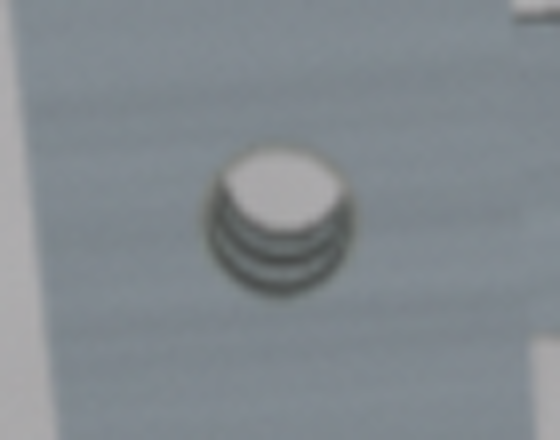

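```bash
python3 -m creep '[[[48,-4.5,0],0],[[48,-4.5,20],0],[[48,-4.5,36],0],[[48,-4.5,36],0],[[48,-4.5,40],0],[[48,-4.5,46],0],[[48,-4.5,52],0]]'
python3 - <<'E'
from h import *
c,im,P=cloud(name='w3');print(sensors.read_state()['tool_pos'])
im=im[::,:,::-1]
cv2.imwrite('pics/w3c.png',cv2.resize(im[150:350,180:380],None,fx=3,fy=3))
E
```

```text
clock: 6.45
tool_pos: [0.6226, 0.1262, 0.1421]
tool_rot: [1.0, 0.0, 0.001, 0.001]
contact_force: [0.1, -1.1, 0.4]
finger_gap: 0.0171
finger_force: 60.4
[0.62196442 0.12592499 0.14060963]
```

View pics/w3c.png

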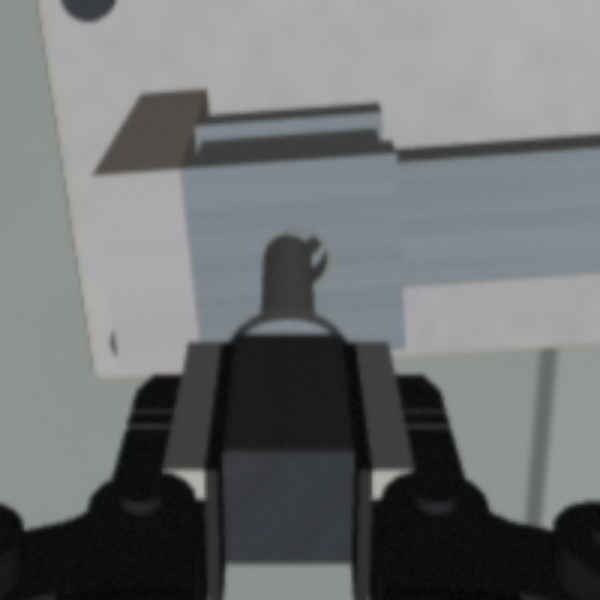

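```bash
python3 -m creep '[[[0.5,1,0],0],[[0.5,1,6],0],[[0.5,1,13],0],[[0.5,1,20],0],[[0.5,1,27],0],[[0.5,1,34],0],[[0.5,1,39],0],[[0.5,1,42],0]]'
```

```text
clock: 7.3
tool_pos: [0.6227, 0.1255, 0.0985]
tool_rot: [1.0, 0.0, -0.0, 0.0]
contact_force: [0.1, -0.3, -1.0]
finger_gap: 0.0169
finger_force: 60.4
```

```bash
python3 -m creep '[[[0,0,1.5],0],[[0,0,3],0],[[0,0,3],0]]'
python3 -m creep '[[[0,0,0],0],[[0,0,0],0],[[0,0,0],0],[[0,0,0],0]]' 50
python3 -m creep '[[[0,0,-40],0],[[0,0,-80],0],[[0,0,-90],0],[[-50,0,-90],0],[[-50,0,-90],0]]'
python3 - <<'E'
from h import *
print(sensors.read_state()['tool_pos'])
c,im,P=cloud(name='w4')
print(rect(P,.126,(.6244,.1251),.02)); 
for t in('pin','pin_seat'):
  for r in eyes.landmark_of('wrist',t)[:2]:print(t,np.round(r['centre'],1),round(r['confidence'],2))
print(proj(c,(.6244,.1251,.088)),proj(c,(.6244,.1251,.038)))
E
```

```text
clock: 7.6
tool_pos: [0.623, 0.1256, 0.0971]
tool_rot: [1.0, 0.0, 0.0, 0.0]
contact_force: [-2.6, -0.6, 3.1]
finger_gap: 0.0171
finger_force: 60.9
clock: 8.0
tool_pos: [0.623, 0.1255, 0.0962]
tool_rot: [1.0, 0.0, 0.0, -0.0]
contact_force: [-0.6, -0.7, 0.1]
finger_gap: 0.0503
finger_force: 0.0
clock: 8.5
tool_pos: [0.5655, 0.1263, 0.1832]
tool_rot: [1.0, 0.002, -0.005, 0.002]
contact_force: [0.4, -0.4, -0.6]
finger_gap: 0.05
finger_force: 0.0
[0.56549247 0.12626011 0.18318542]
(971, ((623.8739624023438, 125.43331146240234), (18.095590591430664, 17.656753540039062), 0.026690321043133736), array([0.62423062, 0.12542979, 0.12554309]))
pin [276.1 129. ] 0.87
pin_seat [274.2 133. ] 0.96
[277.23262116 135.07521178] [276.83666344 128.46373149]
```

View pics/w4.png

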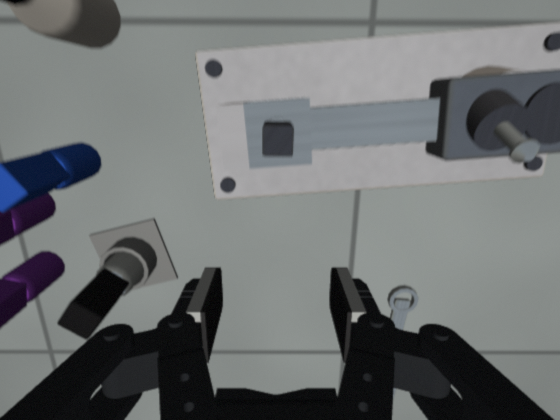

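```bash
python3 -m creep '[[[0,50,-20],0],[[0,100,-40],0],[[0,146,-40],0],[[0,146,-40],0],[[0,146,-40],0]]' 85
python3 - <<'E'
from h import *
c,im,P=cloud(name='w5');np.save('w5P.npy',P);np.save('w5c.npy',np.hstack([c[0],c[1],c[2][:,None]]))
print(sensors.read_state()['tool_pos'])
for r in eyes.landmark_of('wrist','nipple')[:2]:
    print(np.round(r['centre'],1),r['confidence'],back(c,r['centre'],z=.122))
m=(P[...,2]>.087)&(P[...,2]<.135)&(np.hypot(P[...,0]-.62,P[...,1]+.02)<.05)
v,u=np.where(m);print(m.sum(),u.min(),u.max(),v.min(),v.max())
cv2.imwrite('pics/w5c.png',cv2.resize(im[v.min()-30:v.max()+30,u.min()-30:u.max()+30,::-1],None,fx=4,fy=4)[:600,:800])
p=P[m];print(p[p[:,2].argsort()[-8:]].round(4))
z=P[v.min()-5:v.max()+6:4,u.min()-5:u.max()+6:4,2];
for row in z:print(' '.join('%3d'%(x*1000) for x in row))
E
```

```text
clock: 9.15
tool_pos: [0.5741, -0.0233, 0.2265]
tool_rot: [1.0, -0.002, 0.0, -0.0]
contact_force: [-0.5, 0.8, -0.4]
finger_gap: 0.085
finger_force: 0.0
[ 0.57385059 -0.02076818  0.22636371]
[271.8 159.8] 0.59 [ 0.61552038 -0.02069981  0.122     ]
3264 238 333 100 165
[[ 0.6185 -0.0181  0.1279]
 [ 0.6178 -0.0188  0.1279]
 [ 0.6185 -0.0209  0.128 ]
 [ 0.6192 -0.0209  0.1281]
 [ 0.6157 -0.0188  0.1282]
 [ 0.6179 -0.0216  0.1284]
 [ 0.6172 -0.0195  0.1284]
 [ 0.6186 -0.0202  0.1289]]
 13  82  82  82  82  84  82  84  83  84  84  84  84  83  85  84  84  83  84  84  84  83  83  83  84  84  84
 83  83  84  84  84  85  84  85  85  83  84  85  86  85  84  84  85  85  84  85  85  88  89  88  85  85  85
 84  84  84  84  84  83  84  85  84  84  85  85  83  84  85  84  84  84  84  89  88  89  88  87  88  89  83
 83  85  83  85  84  84  85  86  86  88  88  87  85  85  84  83  84  84  88  88  90  89  87  88  88  88  88
 82  84  85  84  84  85  86  91  94  95  95  94  91  85  85  86  85  88  89  88  89  89  88  89  88  89  87
 71  84  83  85  84  84  91  96 101 100 100  98  97  93  84  85  84  89  88
[... 737 characters left out ...]
 95  84  85  84  88  88  88  89  88  88  88  90  84
 71  81  84  84  83  85  94  93  93 124 123 122  94  93  91  85  86  85  84  88  89  88  88  89  88  86  84
 13  14  85  85  85  85  86  92 124 125 127 126 123  92  85  85  85  84  84  84  85  85  85  85  85  84  83
 15  12  85  85  84  85  83  84 124 127 126 126 124  84 9000  83  83  84  84  83  84  84  82  83  85  83  85
 14  13  84  84  85  84  83  85 123 125 127 125 123  82  83  84  83  82  81  14  14  14  14  13  12  13  12
 12  14  83  83  83  82  80  13 119 124 125 123  13  14  13  12  12  13  13  13  14  13  13  15  12  13  13
 14  13  12  13  14  13  13  14  13  13  13  13  13  13  13  13  13  13  13  13  13  12  13  14  12  12  15
```

View pics/w5c.png

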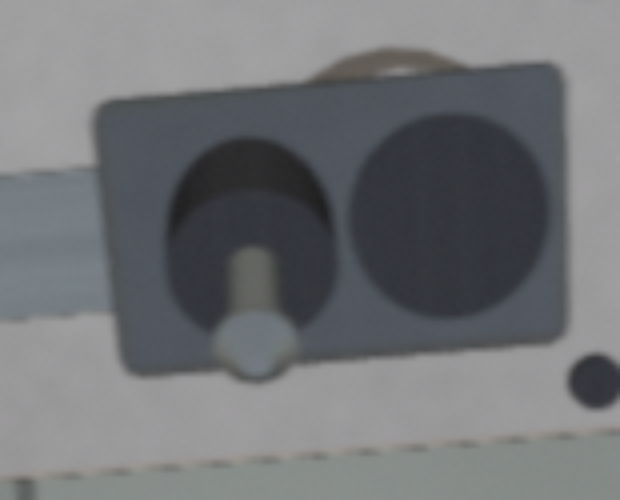

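Run:
```python
from h import *
from scipy.optimize import least_squares
P=np.load('w5P.npy')
q=P[(P[...,2]>.0895)&(P[...,2]<.1035)&(np.hypot(P[...,0]-.625,P[...,1]+.021)<.03)&(P[...,1]>-.04)]
n0=np.array([-np.sin(.436),0,np.cos(.436)]);o=np.array([.6165,-.0205,.124])
# ransac plane
best=0;rng=np.random.default_rng(0)
for _ in range(2000):
    a=q[rng.choice(len(q),3,False)];n=np.cross(a[1]-a[0],a[2]-a[0]);n/=np.linalg.norm(n)+1e-12
    if n[2]<0:n=-n
    if n@n0<.95:continue
    i=abs((q-a[0])@n)<.0012
    if i.sum()>best:best=i.sum();I=i
f=q[I];m=f.mean(0);n=np.linalg.svd(f-m)[2][2];n*=np.sign(n[2])
print(len(q),best,'n',n,'tilt',np.degrees(np.arccos(n[2])),'az',np.degrees(np.arctan2(n[1],n[0])))
e1=np.cross([0,1,0],n);e1/=np.linalg.norm(e1);e2=np.cross(n,e1)
cc=cv2.minEnclosingCircle(np.c_[(f-m)@e1,(f-m)@e2].astype('f4')*1000);C=m+(cc[0][0]*e1+cc[0][1]*e2)/1000
print('collar',cc,C,'origin->',C+.032*n)
h=P[(P[...,2]>.1185)&(np.hypot(P[...,0]-.616,P[...,1]+.02)<.02)]
ch=cv2.minEnclosingCircle(np.c_[(h-m)@e1,(h-m)@e2].astype('f4')*1000);H=m+(ch[0][0]*e1+ch[0][1]*e2)/1000
ht=np.percentile((h-m)@n,95);print('head',len(h),ch,H+ht*n,ht)
```

```text
1326 923 n [-0.42091739 -0.03577252  0.90639334] tilt 24.988399242790535 az -175.14227408095616
collar ((-2.2981414794921875, -0.05354718118906021), 17.121444702148438) [ 0.62927658 -0.0204108   0.09750073] origin-> [ 0.61580723 -0.02155552  0.12650532]
head 338 ((-2.2525320053100586, 0.21442964673042297), 8.052885055541992) [ 0.61574544 -0.02129614  0.12674667] 0.03223548815526563
```

```bash
python3 -m creep '[[[-115,-289,0],0],[[-115,-289,0],0],[[-115,-289,0],0],[[-115,-289,0],0],[[-115,-289,0],0],[[-115,-289,0],0],[[-115,-289,0],0],[[-115,-289,0],0],[[-115,-289,0],0]]'
python3 - <<'E'
from h import *
c,im,P=cloud(name='w6');s=sensors.read_state()
print(s['tool_pos'],np.degrees(R.from_quat(s['tool_rot']).as_euler('zyx')))
for xy in((.484,.265),):
    print('top',rect(P,.110,xy,.03));print('rim',rect(P,.030,xy,.045,.003));print('foot',rect(P,.005,(.484,.268),.06,.003))
for t in('coupler','cup'):
  for r in eyes.landmark_of('wrist',t)[:4]:print(t,np.round(r['centre'],1),round(r['confidence'],2),back(c,r['centre'],z=0.).round(3))
E
```

```text
clock: 10.15
tool_pos: [0.458, 0.268, 0.226]
tool_rot: [1.0, 0.001, -0.0, 0.0]
contact_force: [1.2, -0.1, -0.6]
finger_gap: 0.0849
finger_force: 0.0
[0.45855893 0.26704834 0.22596122] [ 3.48624251e-02 -1.17948863e-02  1.79946183e+02]
top (1118, ((488.2262878417969, 273.5025939941406), (26.03974151611328, 26.376768112182617), 53.53638458251953), array([0.48893355, 0.27341148, 0.10950161]))
rim (404, ((494.9502258300781, 272.9586181640625), (46.85478973388672, 34.03846740722656), 88.39484405517578), array([0.49912238, 0.27330856, 0.02951328]))
foot (2280, ((489.6871337890625, 268.3996887207031), (81.57164764404297, 84.08936309814453), 11.664560317993164), array([0.49661169, 0.27270972, 0.0038164 ]))
coupler [184.2  94.6] 0.91 [0.546 0.362 0.   ]
coupler [185.3 164. ] 0.87 [0.474 0.366 0.   ]
coupler [270.2 152.8] 0.76 [0.486 0.274 0.   ]
coupler [232.8  46.2] 0.59 [0.59 0.31 0.  ]
cup [268.3 152.4] 0.89 [0.487 0.276 0.   ]
```

View pics/w6.png

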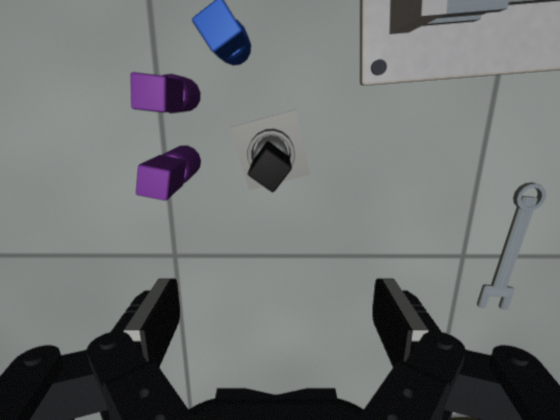

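```bash
python3 -m creep '[[[29.5,-6.5,0],-0.934],[[29.5,-6.5,20],-0.934],[[29.5,-6.5,40],-0.934],[[29.5,-6.5,60],-0.934],[[29.5,-6.5,80],-0.934],[[29.5,-6.5,95],-0.934],[[29.5,-6.5,110],-0.934],[[29.5,-6.5,130],-0.934],[[29.5,-6.5,150],-0.934],[[29.5,-6.5,150],-0.934],[[29.5,-6.5,150],-0.934]]'
python3 -m creep '[[[0,0,0],0],[[0,0,0],0],[[0,0,0],0],[[0,0,0],0],[[0,0,0],0],[[0,0,0],0]]' 18
```

```text
clock: 11.4
tool_pos: [0.4877, 0.2744, 0.0763]
tool_rot: [0.893, 0.45, -0.0, -0.0]
contact_force: [0.5, -0.2, 1.0]
finger_gap: 0.0852
finger_force: 0.0
clock: 12.0
tool_pos: [0.4877, 0.275, 0.0769]
tool_rot: [0.893, 0.45, 0.0, 0.0]
contact_force: [-0.4, -1.1, 4.2]
finger_gap: 0.0251
finger_force: 59.0
```

```bash
python3 -m creep '[[[0,0,-15],0],[[0,0,-15],0],[[-4,0,-15],0],[[-8,0,-15],0],[[-12,0,-15],0],[[-16,0,-15],0],[[-20,0,-15],0],[[-20,0,-15],0]]'
cat > tilt.py <<'E'
from h import *
import sys
# tilt of held coupler in tool frame from wrist cloud: fit axis of body (dia 34) below the tips
c,im,P=cloud(name=sys.argv[1]);s=sensors.read_state();T=R.from_quat(s['tool_rot']).as_matrix()
Q=((P-s['tool_pos'])@T)*1000   # tool frame mm
m=(abs(Q[...,1])<16)&(Q[...,2]>5)&(Q[...,2]<75)&(abs(Q[...,0])<60)&(P[...,2]>float(sys.argv[2]))
q=Q[m];print('n',len(q),'tool',s['tool_pos'].round(4),'F',np.round(s['contact_force'],1),s['finger_gap'])
from scipy.optimize import least_squares
def res(v):  # axis through (v0,v1,-19)+t*(sin,tilt about x small,cos)
    a=np.array([np.sin(v[2]),np.sin(v[3]),0]);a[2]=np.sqrt(1-a@a);d=q-[v[0],v[1],-19]
    return np.linalg.norm(np.cross(d,a),axis=1)-17
best=min((least_squares(res,[0,0,t,0],loss='soft_l1',f_scale=1.) for t in(0,.2,.4)),key=lambda r:r.cost)
print('x,y at grasp',best.x[:2].round(2),'tilt deg',np.degrees(best.x[2:]).round(2),'rms',np.median(abs(res(best.x))).round(2))
E
python3 tilt.py w7 .034
```

```text
clock: 12.8
tool_pos: [0.4774, 0.2612, 0.0928]
tool_rot: [0.893, 0.451, 0.004, -0.001]
contact_force: [4.3, 4.7, -0.3]
finger_gap: 0.0255
finger_force: 60.3
n 2760 tool [0.4775 0.2612 0.0927] F [ 3.5  4.7 -1.2] 0.025514877079150677
x,y at grasp [-4.12  1.32] tilt deg [12.54 -0.18] rms 0.61
```

```bash
python3 -m creep '[[[-4,0,0],0],[[-8,0,0],0],[[-12,0,0],0],[[-16,0,0],0],[[-20,0,0],0],[[-20,0,0],0]]'
python3 tilt.py w8 .034
```

```text
clock: 13.45
tool_pos: [0.4651, 0.2447, 0.0922]
tool_rot: [0.893, 0.451, 0.003, -0.001]
contact_force: [3.9, 4.6, -3.5]
finger_gap: 0.0255
finger_force: 59.6
n 3879 tool [0.4652 0.2447 0.0922] F [ 4.7  5.  -1.3] 0.025282760246665297
x,y at grasp [-1.64  1.18] tilt deg [ 2.443e+01 -1.000e-02] rms 0.51
```

View pics/w8.png

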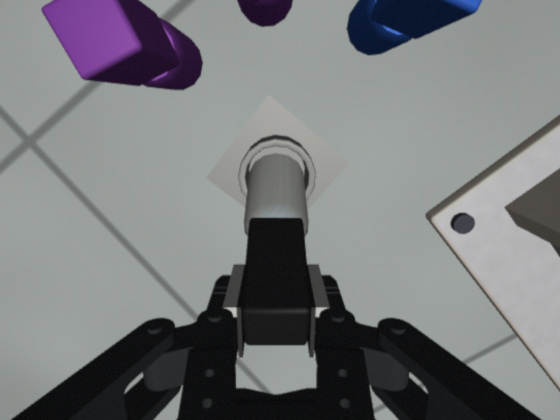

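```bash
python3 -m creep '[[[-2,0,0],0],[[-2,0,0],0],[[-2,0,-25],0],[[-2,0,-65],0],[[-2,0,-110],0],[[-2,0,-110],0]]'
cat >> tilt.py <<'E'
# body only: keep points within the cylinder part (52 mm from mouth); find mouth = max extent along axis
v=best.x;a=np.array([np.sin(v[2]),np.sin(v[3]),0]);a[2]=np.sqrt(1-a@a)
t=(q-[v[0],v[1],-19])@a;print('extent along axis below grasp: 99% ',np.percentile(t,[90,98,99.5]).round(1))
q=q[(t>np.percentile(t,99)-48)];best=least_squares(res,v,loss='soft_l1',f_scale=1.)
print('body fit',best.x[:2].round(2),np.degrees(best.x[2:]).round(2),np.median(abs(res(best.x))).round(2),len(q))
E
sed -i 's/>5)/>-5)/;s/<75)/<95)/' tilt.py
python3 tilt.py w9 .08; python3 tilt.py w10 .08
```

```text
clock: 14.1
tool_pos: [0.4647, 0.243, 0.2064]
tool_rot: [0.893, 0.451, 0.004, 0.001]
contact_force: [0.9, 0.6, -3.6]
finger_gap: 0.0251
finger_force: 60.5
n 4675 tool [0.4633 0.2417 0.2034] F [-0.2 -0.7 -4.4] 0.02523730553438066
x,y at grasp [1.43 1.45] tilt deg [25.82  0.14] rms 0.61
extent along axis below grasp: 99%  [80.6 88.5 90.1]
body fit [4.08 1.61] [23.85  0.  ] 0.26 3131
n 4764 tool [0.4621 0.2406 0.2013] F [-0.5 -1.  -4.4] 0.025196189885926826
x,y at grasp [0.76 1.49] tilt deg [25.79  0.17] rms 0.61
extent along axis below grasp: 99%  [81.2 89.4 91.1]
body fit [3.45 1.57] [23.81  0.09] 0.26 3134
```

```bash
sed -i 's/^c,im,P=cloud.*s=sensors/s=sensors/;s/^Q=/c,im,P=cloud(name=sys.argv[1]);Q=/' tilt.py
python3 -m creep '[[[0,0,-30],0.1],[[-155,235.5,-28],0.85],[[-155,235.5,-28],0.85],[[-155,235.5,-28],0.85],[[-155,235.5,-28],0.85],[[-155,235.5,-28],0.85],[[-155,235.5,-28],0.85],[[-155,235.5,-28],0.85],[[-155,235.5,-28],0.85],[[-155,235.5,-28],0.85],[[-155,235.5,-28],0.85]]'
cat >> tilt.py <<'E'
v=best.x;a=np.array([np.sin(v[2]),np.sin(v[3]),0]);a[2]=np.sqrt(1-a@a)
M=s['tool_pos']+T@(np.array([v[0],v[1],-19])+90.5*a)/1000;A=-T@a
O=np.array([.6158,-.0214,.1266]);n=np.array([-.4209,-.0358,.9064])
d=M-O;print('mouth',M.round(4),'along n',(d@n*1000).round(1),'lateral in tool',(T.T@(d-d@n*n)*1000).round(1),'angle deg',np.degrees(np.arccos(A@n)).round(2),'n in tool',(T.T@n).round(4),'axis',(-a).round(3))
E
python3 tilt.py w11 .145
```

```text
clock: 15.3
tool_pos: [0.559, -0.0217, 0.2286]
tool_rot: [0.999, 0.044, -0.001, -0.0]
contact_force: [0.2, 1.2, -3.3]
finger_gap: 0.0252
finger_force: 60.6
n 5099 tool [ 0.559  -0.0217  0.2286] F [ 0.2  1.2 -3.3] 0.02520877858688219
x,y at grasp [-1.11  0.15] tilt deg [25.61  0.06] rms 0.64
extent along axis below grasp: 99%  [83.4 91.8 93.6]
body fit [1.72 0.19] [23.58  0.04] 0.27 3229
mouth [ 0.5967 -0.0186  0.1646] along n 42.4 lateral in tool [-0.9 -4.4  0.4] angle deg 1.49 n in tool [-0.4238 -0.0015 -0.9058] axis [-0.4   -0.001 -0.916]
```

View pics/w11.png

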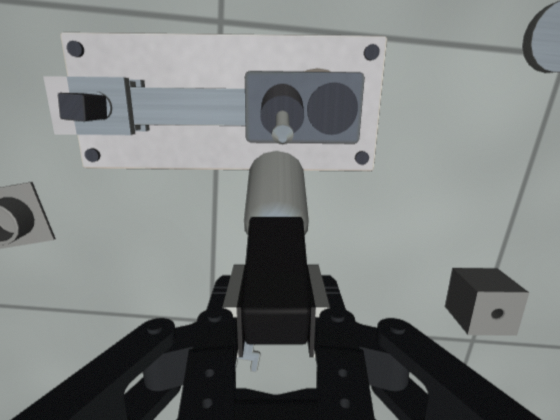

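```bash
python3 -m creep '[[[6,0,11],0],[[11.5,0,22.5],0],[[11.5,0,22.5],0],[[11.5,0,22.5],0]]'
python3 tilt.py w12 .125
```

```text
clock: 15.75
tool_pos: [0.5709, -0.0223, 0.2058]
tool_rot: [0.999, 0.043, -0.001, -0.0]
contact_force: [0.2, -0.2, -3.5]
finger_gap: 0.025
finger_force: 60.3
n 5153 tool [ 0.5709 -0.0223  0.2058] F [ 0.2 -0.2 -3.5] 0.024997937093000255
x,y at grasp [-1.02  0.53] tilt deg [25.44 -0.29] rms 0.64
extent along axis below grasp: 99%  [ 84.3  93.  112.3]
body fit [4.17 2.35] [21.77 -1.65] 0.28 1708
mouth [ 0.6083 -0.0188  0.1408] along n 15.9 lateral in tool [-0.5 -3.2  0.2] angle deg 3.72 n in tool [-4.240e-01 -8.000e-04 -9.057e-01] axis [-0.371  0.029 -0.928]
```

```bash
python3 -m creep '[[[0.5,3,0],0],[[2.5,3,4.5],0],[[4.5,3,9],0],[[6.5,3,13.5],0],[[9,3,18],0],[[11,3,22.5],0],[[13,3,27],0]]'
python3 - <<'E'
from h import *
c,im,P=cloud(name='w13');s=sensors.read_state();print(s['tool_pos'],s['contact_force'],s['moment'])
cv2.imwrite('pics/w13c.png',cv2.resize(im[60:360,150:420,::-1],None,fx=2,fy=2))
E
```

```text
clock: 16.5
tool_pos: [0.5843, -0.0243, 0.1792]
tool_rot: [0.999, 0.042, -0.001, -0.0]
contact_force: [-0.8, 0.7, -3.6]
finger_gap: 0.0254
finger_force: 60.7
[ 0.5840972  -0.02412378  0.1783972 ] [-0.20332726  0.30340644 -4.62711562] [0.11258744 0.14931626 0.03360778]
```

View pics/w13c.png

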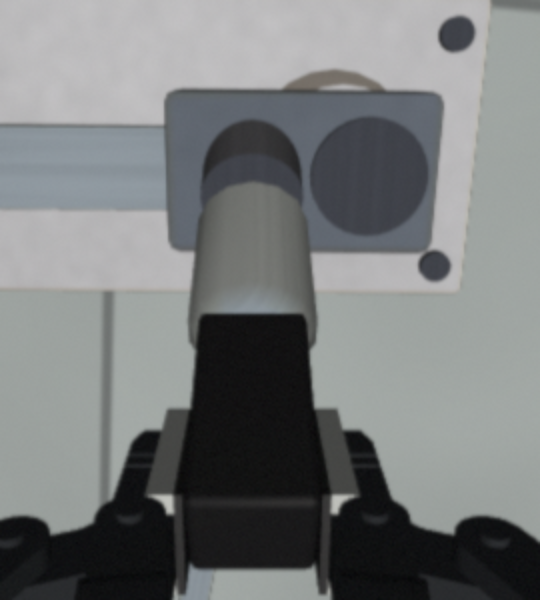

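```bash
python3 -m creep '[[[1,0,2.5],0],[[2,0,5],0],[[3,0,7],0],[[4,0,9],0],[[5,0,11],0],[[5,0,11],0]]'
python3 -m creep '[[[1,0,2],0],[[2,0,4],0],[[2.5,0,5.5],0],[[2.5,0,5.5],0]]'
```

```text
clock: 17.15
tool_pos: [0.5892, -0.0239, 0.1687]
tool_rot: [0.999, 0.042, -0.0, 0.0]
contact_force: [-3.3, 0.3, -0.4]
finger_gap: 0.0251
finger_force: 61.2
clock: 17.55
tool_pos: [0.5914, -0.0238, 0.1637]
tool_rot: [0.999, 0.042, -0.001, 0.0]
contact_force: [-5.4, -0.1, 3.2]
finger_gap: 0.025
finger_force: 61.6
```

```bash
python3 -m creep '[[[0.5,0,1],0],[[1,0,2],0],[[1.5,0,3],0],[[1.5,0,3],0]]'
python3 -m creep '[[[0.5,0,1],0],[[1,0,2],0],[[1.5,0,3],0],[[1.5,0,3],0]]'
```

```text
clock: 17.95
tool_pos: [0.5917, -0.0237, 0.1634]
tool_rot: [0.999, 0.042, -0.002, 0.001]
contact_force: [-15.5, -0.3, 19.5]
finger_gap: 0.0252
finger_force: 64.0
clock: 18.35
tool_pos: [0.592, -0.0235, 0.1633]
tool_rot: [0.999, 0.042, -0.003, 0.002]
contact_force: [-26.9, -0.6, 36.9]
finger_gap: 0.025
finger_force: 66.2
```

```bash
python3 -m creep '[[[-1.5,0,-2.5],0],[[-1.5,0,-2.5],0],[[-1.5,0,-2.5],0]]'
python3 - <<'E'
from h import *
from scipy.optimize import least_squares
s=sensors.read_state();c,im,P=cloud(name='w14')
O=np.array([.6158,-.0214,.1266]);n=np.array([-.4209,-.0358,.9064]);n/=np.linalg.norm(n)
d=P-O;h=d@n;r=np.linalg.norm(d-h[...,None]*n,axis=-1)
m=(h>-.026)&(h<.012)&(r<.025);q=P[m]*1000
e1=np.cross([0,1,0],n);e1/=np.linalg.norm(e1);e2=np.cross(n,e1)
def res(v):
    a=n+v[2]*e1+v[3]*e2;a/=np.linalg.norm(a);return np.linalg.norm(np.cross(q-O*1000-v[0]*e1-v[1]*e2,a),axis=1)-17
b=least_squares(res,[0,0,0,0],loss='soft_l1');print(m.sum(),'offset mm',b.x[:2].round(2),'tilt err rad',b.x[2:].round(3),np.median(abs(b.fun)).round(2))
# step body->grip lies 52 mm from mouth
for k in range(10,32,2):
    w=(h>k/1000-.001)&(h<k/1000+.001)&(r<.025);print(k,w.sum(),np.median(r[w]*1000).round(1) if w.any() else '',end=' | ')
# top face of grip in axis frame should be 105-32=73 mm
w=(r<.012)&(h>.05);print('\ntop',np.percentile(h[w]*1000,[50,80,95]).round(1))
cv2.imwrite('pics/w14c.png',cv2.resize(im[110:310,180:380,::-1],None,fx=3,fy=3,interpolation=cv2.INTER_CUBIC))
print(s['contact_force'])
for xyz in((.6244,.1251,.126),):print('pin top',rect(P,.126,(.6244,.1251),.02))
E
```

```text
clock: 18.65
tool_pos: [0.5918, -0.0236, 0.1634]
tool_rot: [0.999, 0.042, -0.002, 0.001]
contact_force: [-16.3, -0.8, 22.2]
finger_gap: 0.0254
finger_force: 64.0
2389 offset mm [ 1.6  -0.34] tilt err rad [0.039 0.005] 0.22
10 154 18.7 | 12 163 18.7 | 14 283 18.3 | 16 291 17.4 | 18 215 16.7 | 20 122 16.5 | 22 143 16.8 | 24 152 17.0 | 26 159 17.3 | 28 160 17.2 | 30 182 17.6 | 
top [72.9 73.2 73.5]
[-16.3155746   -0.75307946  22.18390795]
pin top (852, ((625.1625366210938, 121.51860809326172), (13.961315155029297, 18.536184310913086), 85.89661407470703), array([0.6256289 , 0.12040108, 0.12532305]))
```

View pics/w14c.png

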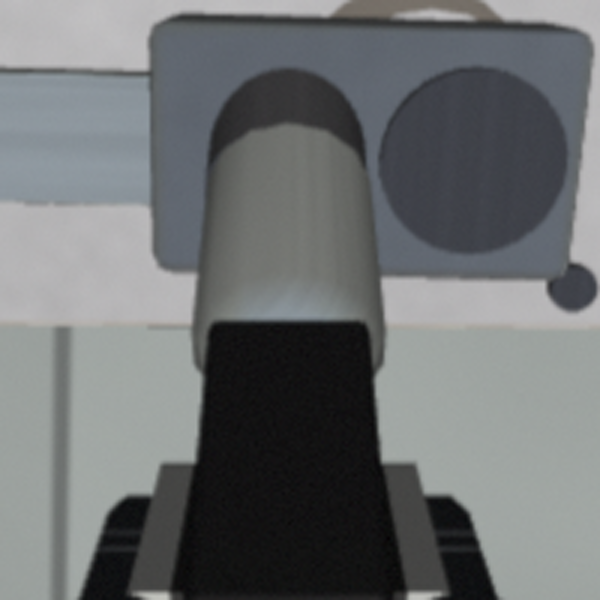

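```bash
python3 -m creep '[[[0,0,0],0],[[0,0,0],0],[[0,0,0],0],[[0,0,0],0],[[0,0,0],0],[[0,0,0],0],[[0,0,0],0],[[0,0,0],0]]' && python3 -c "from station import sign_off;print(sign_off())"
```

```text
clock: 19.5
tool_pos: [0.5917, -0.0236, 0.1634]
tool_rot: [0.999, 0.042, -0.002, 0.001]
contact_force: [-16.5, -0.3, 23.0]
finger_gap: 0.0251
finger_force: 64.0
the job is handed in; nothing more can be done
None
```

I handed the job in at 19.5 s: the pin is seated in the fork and released, and the coupler is pressed fully home on the nipple, still gripped. That is by camera and force readings, since `sign_off` returned no verdict.

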